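# Unlock the self-levelling cassette lift and load two dose cassettes

## Robot

A 7-joint arm with a two-finger parallel gripper is mounted at the origin on the work surface. World frame = base frame: x ahead of the robot, y to its left, z up, the work surface at z = 0. Lengths are in m, angles in rad, forces in N, time in s.
With the tool pointing down it reaches from about 0.4 to 0.9 m from the base axis. Payload 5.5 kg.
Tool frame: the origin (TCP) lies midway between the tips of the shut fingers; the grasp point (between the pads) lies 19 mm behind it (manip.grip_depth is the distance from the TCP to the grasp point, in m); z points along the fingers, x is the direction in which the jaws open and shut, and the axes are right-handed (so a half turn about z gives the same grasp; the last joint's range is limited). The gripper opens to 92 mm and grips with 3 to 60 N. Pads are 19 mm wide; open, the fingers measure 130 mm over their backs; the gripper's body (75 mm by 190 mm) begins 47 mm behind the grasp point.
Start: joints at [-0.868, 0.501, -0.427, 1.55, 0.221, 1.138, -0.21], TCP at [0.277, 0.588, 0.227] pointing down, gripper open.
Joint ranges: [-2.88, 2.88], [-0.31, 2.03], [-1.54, 1.56], [0.2, 2.42], [-1.41, 4.55], [0.19, 2.02], [-2.57, 2.57]. Speed limits (rad/s): [2.57, 2.57, 3.14, 3.14, 3.14, 3.14, 3.14].

## Interface

Orientations are given as a unit quaternion [x, y, z, w].
In Python, from bench import manip, effector, viewer gives the robot as it stands. Calls block until the motion is done:
- manip.move_pose(position, orientation): joint-space move of the TCP to a pose.
- manip.servo_line(position, ori=None, vel=0.15): straight line of the TCP; ori=None keeps the orientation; vel is the mean speed in m/s.
- manip.movej(angles): joint-space move.
- effector.open_jaws() and effector.close(f_grip=None): open the fingers fully, or close them until they stop; f_grip is the grip in N (None keeps the last).
- manip.sleep(seconds).
- manip.solve_ik(position, orientation): joint angles nearest the present ones, or None.
- viewer.get_image(name): name is "side" or "top"; returns the picture (420x560x3 uint8, red, green, blue); there is no depth.
- viewer.get_calibration(name): a dict with "vfov" (degrees; the focal length in pixels is half the picture's height over the tangent of half this angle, whatever the lens; pixels are square), "cx", "cy" (the principal point, pixels), "eye" and "attitude" of the camera in the world. Camera axes: x right, y down, z forward; pixel columns grow to the right and rows downward; lengths in m; the calibration is good to about 2 mm. A picture is of the moment at which its call begins. get_calibration takes no time and is no camera call.
A pose or a line that the arm cannot do raises manip.PlanningError and nothing moves.
- manip.hand_in(): hands the job in, once; it reports no verdict.
Readings, each from a call of its own:
- manip.current_clock(): time.
- manip.current_q(): joint angles.
- manip.current_joint_velocities(): joint speeds.
- manip.current_tau(): joint torques, N m.
- manip.current_tool_pos(): TCP position.
- manip.current_tcp_rot(): TCP orientation.
- manip.current_force(): force on the tool from outside, world axes, zero at the start.
- manip.current_wrist_torque(): the same for the moment, N m.
- manip.current_finger_gap(): finger opening in m.
Only numpy, scipy, OpenCV 4.12 (cv2) and the standard library are available. Lean on these libraries where they do the work, as an engineer would, in place of code of your own. Each camera call takes 0.05 s, during which the arm holds its last target. There are 200 camera calls.

## Task

Take the lock off the sprung cassette lift by guiding its red lever through the zigzag gate, from the slot at the red dot all the way into the end slot at the green dot, and leave it there. Then load both dose cassettes, blue and green, lids up, one on top of the other between the corner guides; the lift sinks under each one and they differ in weight, so slowly ease each cassette down with the platform until the spring carries it and only then let go, so that the platform never drops, bounces or springs back. Leave the pot, magnifying glass, beaker and soap pump where they stand.

Things in the scene. Friction and masses are not known exactly. Their poses are not given: they have to be found in the camera images.
- lift: Fixed self-levelling cassette lift: grey base plate 150 x 300 x 16 mm, four steel corner guides round an open bay, and at the +y end a white column 112 (x) x 76 (y) x 212 (z) mm with the lock gate on top. Origin: on the table under the platform's centre. x: across the bay (short side of a cassette), y: along it, towards the column, z up
- bay_mouth (a point): Centre of the bay's mouth, level with the guides' tops, 212 mm above the table; axes as the lift. Clear space between the guides 66 (x) x 168 (y) mm, the top 12 mm flared outward. Each guide covers only 14 mm of a long side, so the middle 140 mm of both long sides is open for fingers all the way down
- platform_top (a point): Centre of the upper face of the sprung steel platform (50 x 150 mm), axes as the lift. 200 mm above the table when empty, i.e. 12 mm below the tops of the guides; it moves only up and down and cannot tilt
- platform (a joint): How far the platform has sunk, m: 0 at the upper stop (empty), 0.170 at the bottom stop. With the lock off it stays up under the first 0.6 N and then sinks under a spring of 80 N/m, about 12 mm for each 100 g, lightly damped. With the lock on it cannot sink
- cassette_a: Loose closed steel dose cassette with a BLUE lid of seven flaps, a box 58 (x) x 160 (y) x 48 (z) mm; origin at the centre of its underside, z up through the lid. Its filling is hidden: 0.22 to 0.70 kg
- cassette_b: The same with a GREEN lid; its weight differs and is hidden too: 0.22 to 0.70 kg
- gate (a point): Centre of the gate plate's top (column axis), 212 mm above the table, axes as the lift. The lever's path in this frame, x and y in mm: locked slot at the red dot (-30, +12), across to (-30, -12), forward to (0, -12), across to (0, +12), forward to (30, +12), across to (30, -12), the free end slot at the green dot. Slots are 16 mm wide, the stem 10 mm
- lever_knob (a point): Centre of the red knob of the lock lever (upright, round, 30 mm diameter, 32 mm tall), 250 mm above the table and 38 mm above the gate plate. Axes as the lift. The lever slides upright without turning or leaning; about 1.2 N moves it and it stays where it is left
- lock_travel (a joint): Lever's travel along the lift's +x, m: 0 at the red dot, 0.030 in the middle row, 0.060 in the green dot's row. The lock bolt is clear of the platform only from about 0.045 on
- lock_cross (a joint): Lever's travel across the gate along the lift's -y, m: 0 on the side away from the platform (red dot slot), 0.024 on the side next to the platform (green dot slot)
- pill_pot: Bystander: white ceramic pill pot with blue lid, 70 mm diameter, 76 mm tall, on the table. Origin under its centre
- magnifier: Bystander: magnifying glass with steel frame, lying flat on the table, 180 mm long, lens 84 mm across. Origin between lens and handle, x towards the lens
- tooth_beaker: Bystander: green glass beaker with a toothbrush, 68 mm diameter, 195 mm tall, on the table. Origin under its centre
- soap_pump: Bystander: white ceramic soap pump, 68 mm diameter, 170 mm tall, on the table. Origin under its centre
Things that resemble listed ones, but are neither listed nor needed, are in the scene too. Several things look just like the cassette_b: the one meant starts farthest from the robot's base. Leave any yellow look-alike of the cassette_a alone.

How it is judged:
On the way, in this order (a step that is already met when the one before it is completed fails the run):
1. the lever stands in the green dot's end slot: the lock is off (value of joint lock_travel above 0.052 m and value of joint lock_cross above 0.016 m), for 0.2 s.
2. a first cassette lies on the platform between the guides, let go, the spring carrying it (((z of cassette_a in the frame of platform_top between -0.004 and 0.004 m and horizontal distance between cassette_a and platform_top below 0.008 m and angle between cassette_a's own z axis and vertical below 0.05 rad and angle between the y axis of cassette_a and the y axis of lift, either way round below 0.08 rad and contact force between the fingers and cassette_a below 0.2 N and linear speed of cassette_a below 0.04 m/s) or (z of cassette_b in the frame of platform_top between -0.004 and 0.004 m and horizontal distance between cassette_b and platform_top below 0.008 m and angle between cassette_b's own z axis and vertical below 0.05 rad and angle between the y axis of cassette_b and the y axis of lift, either way round below 0.08 rad and contact force between the fingers and cassette_b below 0.2 N and linear speed of cassette_b below 0.04 m/s)) and value of joint platform above 0.012 m and velocity of joint platform between -0.03 and 0.03 m/s), for 0.2 s.
At the end, for the whole second after the job is handed in: Lever in the green dot's slot (52+ mm forward, 16+ mm across). Both cassettes, either order, stacked flat on the platform, lids up, within 8 mm and 0.08 rad of it, undersides 0 and 48 mm above it (4 mm); platform sunk 30+ mm; all at rest, let go (all of step 1 and velocity of joint platform between -0.03 and 0.03 m/s and value of joint platform above 0.03 m and ((z of cassette_a in the frame of platform_top between -0.004 and 0.004 m and horizontal distance between each of cassette_a, cassette_b and platform_top below 0.008 m and angle between each of cassette_a, cassette_b's own z axis and vertical below 0.05 rad and angle between the y axis of each of cassette_a, cassette_b and the y axis of lift, either way round below 0.08 rad and contact force between the fingers and cassette_a below 0.2 N and linear speed of each of cassette_a, cassette_b below 0.04 m/s and z of cassette_b in the frame of platform_top between 0.044 and 0.052 m and contact force between the fingers and cassette_b below 0.2 N) or (z of cassette_b in the frame of platform_top between -0.004 and 0.004 m and horizontal distance between each of cassette_b, cassette_a and platform_top below 0.008 m and angle between each of cassette_b, cassette_a's own z axis and vertical below 0.05 rad and angle between the y axis of each of cassette_b, cassette_a and the y axis of lift, either way round below 0.08 rad and contact force between the fingers and cassette_b below 0.2 N and linear speed of each of cassette_b, cassette_a below 0.04 m/s and z of cassette_a in the frame of platform_top between 0.044 and 0.052 m and contact force between the fingers and cassette_a below 0.2 N))); the robot touches nothing.
It fails at once if the platform dropped or was shoved down faster than 0.09 m/s (velocity of joint platform above 0.09 m/s).
It fails at once if the platform sprang back up faster than 0.09 m/s (velocity of joint platform below -0.09 m/s).
It fails at once if one of the other things on the table (pill pot, magnifier, beaker, soap pump) was moved more than 30 mm (distance of any of pill_pot, magnifier, tooth_beaker, soap_pump from where it was at the start of the episode above 0.03 m).
It also fails if it takes over 72 s, if anything falls off the work surface, if the arm or the gripper's body presses on something with over 40 N, if the wrist force passes 120 N, or if a joint passes its speed limit or range.

## Working session

There is one attempt and no reset: what is moved stays moved. The work goes in short steps, each a Python script; the robot and the scene stay as the last script left them, time stands still between calls to the robot, and variables do not carry over. Pictures are saved under pics/ and viewed, about 8 in all and at most 12, crops included, and the job is handed in when it is done.

```bash
mkdir -p pics; ls; python3 - <<'E'
from bench import manip, effector, viewer
import cv2
for n in ("top","side"):
    im=viewer.get_image(n); cv2.imwrite(f"pics/{n}0.png",im[:,:,::-1]); print(n,viewer.get_calibration(n))
print(manip.current_clock(),manip.current_tool_pos(),manip.current_tcp_rot(),manip.current_force())
E
```

```text
pics
top {'vfov': 47.595088844368675, 'cx': 286.40716961475886, 'cy': 211.81832045685448, 'eye': array([ 0.25389256, -0.01151132,  1.72583339]), 'attitude': array([ 0.71473466, -0.69437138,  0.0590484 , -0.05929622])}
side {'vfov': 54.380451375764046, 'cx': 279.4325705475618, 'cy': 207.64680104237343, 'eye': array([ 0.33814111, -0.82645893,  1.02762772]), 'attitude': array([ 0.92210093, -0.08045471,  0.04335252, -0.37600196])}
0.1 [0.27654232 0.58756766 0.22581088] [ 8.44297745e-01  5.35873679e-01 -7.17978058e-04  4.49221147e-04] [ 0.70849177  1.09201805 -0.25404025]
```

View pics/top0.png

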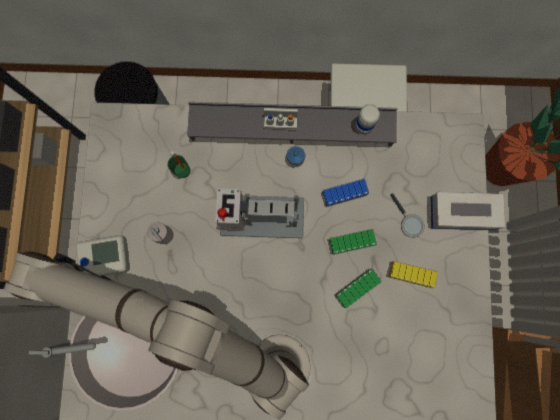

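View pics/side0.png

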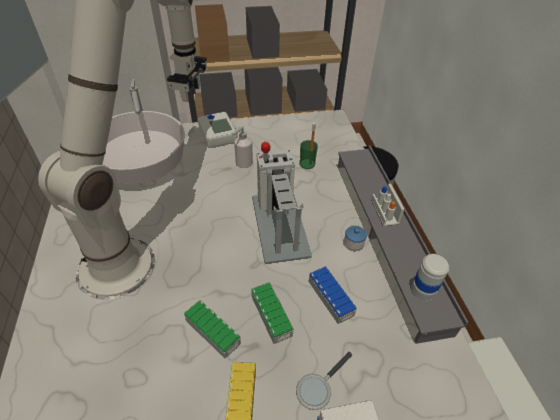

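The top view shows blue cassette (346,192), greens at (353,241) and (358,288), yellow (414,274), lift bay (272,209) and red knob (222,212). The base is near (283,370), so the farther green one is (353,241).

```bash
cat > h.py <<'E'
import numpy as np, cv2
from scipy.spatial.transform import Rotation as R
from bench import manip, effector, viewer
def ray(n,uv):
    c=viewer.get_calibration(n); f=210/np.tan(np.radians(c['vfov'])/2)
    d=np.array([(uv[0]-c['cx'])/f,(uv[1]-c['cy'])/f,1.]); return c['eye'],R.from_quat(c['attitude']).apply(d)
def plane(n,uv,z):
    e,d=ray(n,uv); return (e+d*(z-e[2])/d[2])[:2]
def proj(n,p):
    c=viewer.get_calibration(n); f=210/np.tan(np.radians(c['vfov'])/2)
    q=R.from_quat(c['attitude']).inv().apply(np.array(p)-c['eye']); return q[:2]/q[2]*f+[c['cx'],c['cy']]
def tri(a,b):  # a: top uv, b: side uv
    (p,d),(q,g)=ray('top',a),ray('side',b)
    s=np.linalg.lstsq(np.c_[d,-g],q-p,rcond=None)[0]; A=p+d*s[0];B=q+g*s[1]
    return (A+B)/2,np.linalg.norm(A-B)
HUE={'blue':[(105,130)],'green':[(45,80)],'red':[(0,8),(172,180)]}
def blobs(im,col,smin=120,vmin=50,amin=30):
    h=cv2.cvtColor(im,cv2.COLOR_RGB2HSV); m=np.zeros(im.shape[:2],np.uint8)
    for a,b in HUE[col]: m|=cv2.inRange(h,(a,smin,vmin),(b,255,255))
    m=cv2.morphologyEx(m,cv2.MORPH_CLOSE,np.ones((5,5)) if col!='red' else np.ones((3,3)))
    return [c for c in cv2.findContours(m,cv2.RETR_EXTERNAL,cv2.CHAIN_APPROX_NONE)[0] if cv2.contourArea(c)>=amin]
def lidpose(n,c,z):
    P=np.array([plane(n,p,z) for p in c[:,0].astype(float)],np.float32)*1000
    (x,y),wh,_=r=cv2.minAreaRect(P); b=cv2.boxPoints(r); e=b[1]-b[0]
    if np.linalg.norm(e)<np.linalg.norm(b[2]-b[1]): e=b[2]-b[1]
    return np.array([x,y])/1000,np.degrees(np.arctan2(e[1],e[0]))%180,wh
E
python3 - <<'E'
from h import *
for n in("top","side"):
    im=cv2.imread(f"pics/{n}0.png")[:,:,::-1].copy()
    for col in HUE:
        for c in blobs(im,col):
            m=c[:,0].mean(0); 
            if cv2.contourArea(c)>2500: continue
            if col=='red': print(n,col,m,cv2.contourArea(c),cv2.minEnclosingCircle(c),plane(n,m,.25))
            else: print(n,col,m.round(),cv2.contourArea(c),lidpose(n,c,.048))
t=cv2.imread("pics/top0.png");s=cv2.imread("pics/side0.png")
a=cv2.resize(t[175:250,205:315],None,fx=5,fy=5,interpolation=cv2.INTER_CUBIC)
b=cv2.resize(s[130:270,235:325],None,fx=2.67,fy=2.67,interpolation=cv2.INTER_CUBIC)
b=b[:375]; cv2.imwrite("pics/c1.png",np.hstack([a,cv2.copyMakeBorder(b,0,375-b.shape[0],0,0,0)]))
cv2.imwrite("pics/c2.png",cv2.resize(t[170:310,310:450],None,fx=4,fy=4,interpolation=cv2.INTER_CUBIC))
E
```

```text
top blue [ 83. 262.] 41.5 (array([0.34026309, 0.69970813]), np.float32(91.65448), (24.476430892944336, 25.281160354614258))
top blue [345. 192.] 597.0 (array([ 0.61739069, -0.21687659]), np.float32(107.798195), (55.6545295715332, 157.5872802734375))
top blue [295. 156.] 106.0 (array([ 0.74305249, -0.03226013]), np.float32(91.68202), (49.024810791015625, 51.04063415527344))
top green [358. 287.] 623.5 (array([ 0.27698767, -0.26396002]), np.float32(127.56802), (54.08979797363281, 156.233154296875))
top green [352. 241.] 578.0 (array([ 0.43967804, -0.24363635]), np.float32(104.1326), (52.497188568115234, 155.5833740234375))
top green [181. 170.] 117.0 (array([0.67987341, 0.37957916]), np.float32(93.61893), (44.6971549987793, 50.688499450683594))
top green [550. 114.] 151.5 (array([ 0.93197919, -0.96904504]), np.float32(130.55939), (55.5697021484375, 136.97943115234375))
top red [222.03333333 213.76666667] 57.0 ((222.0, 214.0), 6.082862854003906) [0.49141163 0.19450343]
top red [524.54310345 157.24568966] 1973.0 ((525.7752685546875, 155.26902770996094), 33.26988983154297) [ 0.70323424 -0.76609763]
side blue [426. 284.] 159.5 (array([ 0.89014331, -0.25334491]), np.float32(137.72401), (53.04512405395508, 72.03093719482422))
side blue [332. 291.] 896.0 (array([ 0.6170639 , -0.22752548]), np.float32(107.859764), (56.15876770019531, 156.4796905517578))
side green [212. 325.] 1041.0 (array([ 0.27681915, -0.27655219]), np.float32(127.93885), (54.57530212402344, 155.2156982421875))
side green [271. 310.] 959.5 (array([ 0.43960147, -0.25506021]), np.float32(103.90452), (54.72575378417969, 156.09165954589844))
side green [307. 157.] 197.5 (array([0.6868631 , 0.36280103]), np.float32(76.078575), (114.74891662597656, 54.9508171081543))
side red [265.11111111 146.81481481] 66.5 ((265.0, 147.0), 5.385264873504639) [0.49525333 0.19041441]
```

View pics/c1.png

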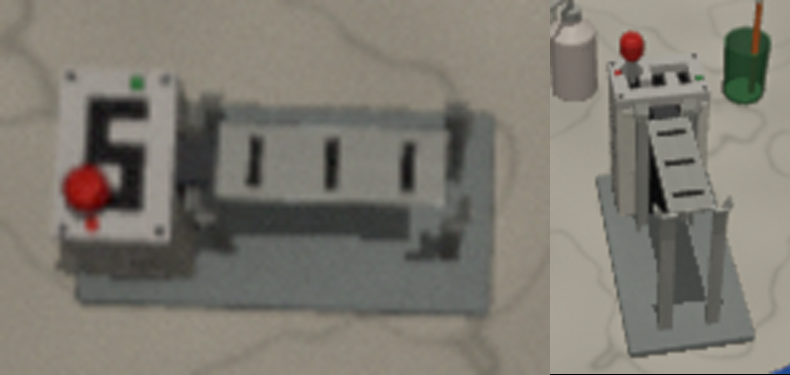

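View pics/c2.png

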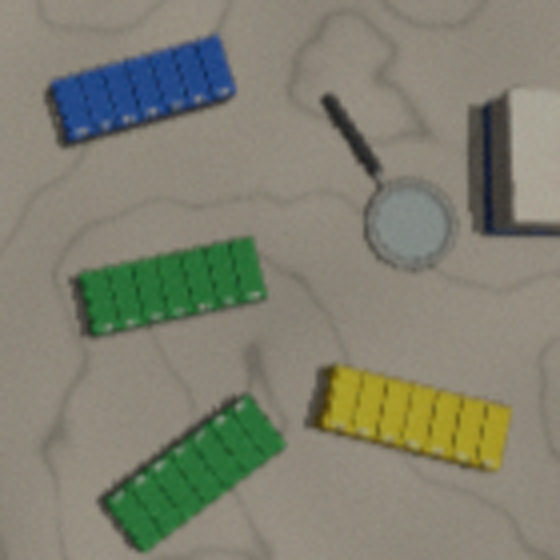

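The crops confirm it: zigzag gate with the red knob at the red dot's slot (crop 90,187) and green dot (137,83). The platform has its corner guides. Both green boxes are identical, and the upper one (353,241) is farther. The two views disagree by about 11 mm in y, so I'll check the calibration against known points.

```bash
python3 - <<'E'
from h import *
T=lambda x,y:(205+x/5,175+y/5); S=lambda x,y:(235+(x-550)/2.67,130+y/2.67)
for n in('top','side'): print(n,'base',proj(n,[0,0,0]).round(1),'tcp',proj(n,manip.current_tool_pos()).round(1))
for nm,a,b,z in[('knob',T(85,187),S(632,46),.25),('green',T(137,83),S(699,77),.212),('red',T(92,225),S(619,72),.212)]:
    print(nm,tri(a,b),plane('top',a,z),plane('side',b,z))
for nm,L,z in[('gate',[(65,68),(178,72),(170,240),(57,236)],.212),('screws',[(70,76),(166,79),(160,230),(63,230)],.212),('platform',[(222,123),(448,128),(446,205),(216,200)],.2),('base',[(78,302),(490,312),(492,112)],.016)]:
    P=np.array([plane('top',T(*p),z) for p in L]); d=np.diff(np.vstack([P,P[:1]]),axis=0)
    print(nm,P.mean(0).round(4),np.hypot(*d.T).round(4),np.degrees(np.arctan2(d[:,1],d[:,0])).round(1))
print('platform c',plane('top',T(333,164),.2))
for nm,p in[('green dot',(.0,0,0))]:pass
E
```

```text
top base [280.  366.1] tcp [ 93.5 279.4]
side base [115.6 265.3] tcp [190.9  93.8]
knob (array([0.49734873, 0.19565113, 0.24408195]), np.float64(0.0012307954471247032)) [0.49575563 0.19483111] [0.49676863 0.18803557]
green (array([0.57344482, 0.1703349 , 0.20799636]), np.float64(0.002425964611420882)) [0.57136894 0.16991185] [0.57354438 0.16566969]
red (array([0.47998705, 0.1949487 , 0.20772572]), np.float64(0.0039262663630814714)) [0.47737227 0.19437793] [0.48122878 0.1899228 ]
gate [0.5245 0.1803] [0.0735 0.1103 0.0727 0.1104] [-90.4 179.9  89.6   0.4]
screws [0.5246 0.1821] [0.0624 0.0992 0.0623 0.1012] [ -90.2 -179.6   91.7    0.5]
platform [0.5239 0.0413] [0.1475 0.0509 0.1493 0.051 ] [ -89.6 -180.    90.4   -2. ]
base [0.4998 0.0305] [0.2976 0.1472 0.3309] [-89.7   0.7 116.7]
platform c [0.52380306 0.04130468]
```

```bash
python3 - <<'E'
from h import *
yaw=lambda d:(R.from_euler('z',d,degrees=True)*R.from_quat([1,0,0,0])).as_quat()
q90=yaw(90)
for p,o in[((.4945,.1935,.33),q90),((.4945,.1935,.233),q90),((.617,-.217,.01),yaw(17.8)),((.44,-.245,.01),yaw(14)),((.524,.041,.3),yaw(0)),((.524,.041,.1),yaw(0))]:
    q=manip.solve_ik(p,o); print(p,None if q is None else np.round(q,2))
K=np.array([.4945,.1935])
p=manip.current_tool_pos(); manip.servo_line([p[0],p[1],.34],vel=.3)
manip.servo_line([*K,.34],ori=q90,vel=.25)
f0=np.mean([manip.current_force() for _ in range(5)],0)
manip.servo_line([*K,.235],vel=.12)
print(manip.current_tool_pos(),f0,manip.current_force())
for n in("top","side"): cv2.imwrite(f"pics/{n}1.png",viewer.get_image(n)[:,:,::-1])
a=cv2.imread("pics/side1.png")[60:200,190:340]; b=cv2.imread("pics/top1.png")[130:270,150:300]
cv2.imwrite("pics/c3.png",cv2.resize(np.hstack([a,b]),None,fx=2.6,fy=2.6,interpolation=cv2.INTER_CUBIC))
print(manip.current_clock())
E
```

```text
(0.4945, 0.1935, 0.33) [-0.11  0.19 -0.37  1.72  0.07  1.25  1.08]
(0.4945, 0.1935, 0.233) [-0.1   0.27 -0.38  1.84  0.12  1.05  1.04]
(0.617, -0.217, 0.01) [ 0.24  0.73  0.08  1.68 -0.08  0.73  0.67]
(0.44, -0.245, 0.01) [ 0.16  0.57  0.36  2.07 -0.37  0.56  1.03]
(0.524, 0.041, 0.3) [-0.14  0.18  0.01  1.79 -0.    1.18 -0.13]
(0.524, 0.041, 0.1) [-0.13  0.42  0.01  1.98 -0.    0.75 -0.13]
[0.49502139 0.19382834 0.23575047] [-0.55047238 -0.84412395 -0.20084117] [ 0.25103067 -0.05332731  0.33763104]
3.7
```

View pics/c3.png

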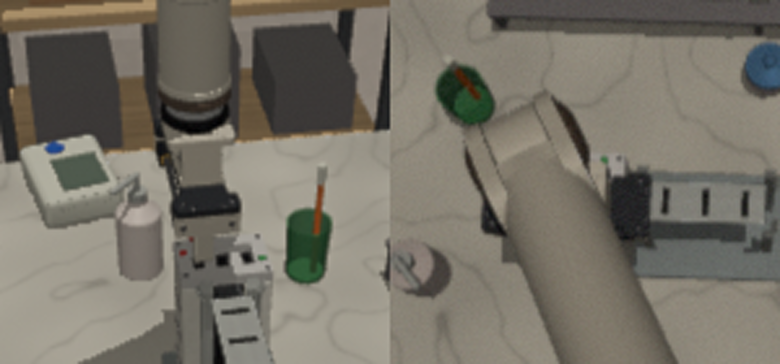

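The side view shows the jaws straddling the knob in y (crop 208,250), with the red dot visible just left of them. I'll close and run the zigzag.

```bash
python3 - <<'E'
from h import *
effector.close(f_grip=20); print('gap',manip.current_finger_gap(),manip.current_force().round(1))
g=manip.current_tool_pos(); print(g)
for dx,dy in[(0,-24),(30,-24),(30,0),(60,0),(60,-24)]:
    manip.servo_line(g+[dx/1e3,dy/1e3,0],vel=.06)
    print(dx,dy,manip.current_tool_pos().round(4),manip.current_force().round(1),round(manip.current_finger_gap(),4))
e=manip.current_tool_pos(); effector.open_jaws(); manip.servo_line([e[0],e[1],.34],vel=.2)
# get out of the view, towards the blue cassette
yaw=lambda d:(R.from_euler('z',d,degrees=True)*R.from_quat([1,0,0,0])).as_quat()
manip.servo_line([.617,-.217,.25],ori=yaw(17.8),vel=.3)
print('f',np.mean([manip.current_force() for _ in range(8)],0))
for n in("top","side"): cv2.imwrite(f"pics/{n}2.png",viewer.get_image(n)[:,:,::-1])
for n in("top","side"):
    for c in blobs(cv2.imread(f"pics/{n}2.png")[:,:,::-1].copy(),'red'):
        u,r=cv2.minEnclosingCircle(c)
        if r<9: print(n,u,r,plane(n,u,.25))
a=cv2.imread("pics/side2.png")[110:380,190:400]; b=cv2.imread("pics/top2.png")[150:285,205:310]
cv2.imwrite("pics/c4.png",cv2.resize(np.hstack([a,cv2.resize(b,(210,270),interpolation=cv2.INTER_CUBIC)]),None,fx=1.9,fy=1.9,interpolation=cv2.INTER_CUBIC))
print(manip.current_clock())
E
```

```text
gap 0.028956246818646763 [-0.6 -1.   0.5]
[0.49448855 0.19319567 0.23497397]
0 -24 [0.4944 0.169  0.235 ] [-1.6  2.8 -0.9] 0.0292
30 -24 [0.5253 0.1689 0.235 ] [ 0.3  0.2 -0.2] 0.0283
30 0 [0.5242 0.1932 0.235 ] [ 0.2 -2.9  2. ] 0.0286
60 0 [0.5547 0.1931 0.2349] [-3.  -4.3  4.2] 0.0288
60 -24 [0.5545 0.1688 0.235 ] [-1.7  1.9  0.9] 0.029
f [-0.01354257  0.79808686 -0.42843181]
top (230.32608032226562, 194.1086883544922) 4.721556663513184 [0.55511195 0.17152605]
side (285.5, 149.8000030517578) 5.412126541137695 [0.55522684 0.16560791]
11.025
```

View pics/c4.png

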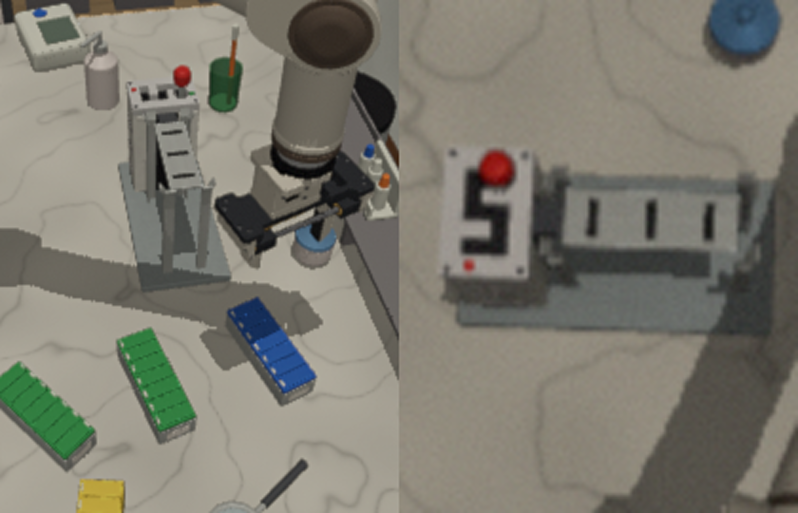

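The lever is in the green dot's row: the knob is at (182,77) in the side crop, next to the green dot. The gripper showed y=0.1688 there, top said 0.1715 and side 0.1656, so the mean of the two views is right. I'll use the mean for the cassettes.

```bash
cat >> h.py <<'E'
yaw=lambda d:(R.from_euler('z',d,degrees=True)*R.from_quat([1,0,0,0])).as_quat()
def force(n=25):
    v=[]
    for _ in range(n): v.append(manip.current_force()); manip.sleep(.02)
    return np.mean(v,0),np.std(v,0)
GZ=.009
def pick(x,y,a,hover=None):
    manip.servo_line([x,y,.09],ori=yaw(a),vel=.25); F0=force()
    manip.servo_line([x,y,GZ],vel=.08); effector.close(f_grip=30); print('gap',manip.current_finger_gap())
    manip.servo_line([x,y,.10],vel=.1); F1=force()
    print('empty',F0[0].round(2),F0[1].round(2),'held',F1[0].round(2),'W',(F0[0]-F1[0])[2].round(2)); return F0[0][2],F1[0][2]
E
python3 - <<'E'
from h import *
print(pick(.617,-.222,17.8))
manip.servo_line([.617,-.222,.30],vel=.25)
manip.servo_line([.5245,.040,.30],ori=yaw(0),vel=.25)
manip.sleep(.2);print(manip.current_tool_pos(),force()[0].round(2),manip.current_clock())
im=viewer.get_image("side"); cv2.imwrite("pics/side3.png",im[:,:,::-1])
for c in blobs(im,'blue',amin=200):
    print(c[:,0].mean(0),lidpose('side',c,.3-GZ+.048))
a=im[60:290,190:400,::-1]
cv2.imwrite("pics/c5.png",cv2.resize(a,None,fx=2.6,fy=2.6,interpolation=cv2.INTER_CUBIC))
E
```

```text
gap 0.057807435700066426
empty [ 0.12 -0.02  0.09] [0.44 0.54 0.42] held [-0.02  0.02 -4.14] W 4.23
(np.float64(0.09441919921213185), np.float64(-4.136012227729048))
[0.52472333 0.03873281 0.29982769] [-0.15 -0.   -3.89] 18.325
[285.86458333 159.73958333] (array([0.52201788, 0.01502867]), np.float32(88.25378), (135.29563903808594, 56.59339904785156))
```

View pics/c5.png

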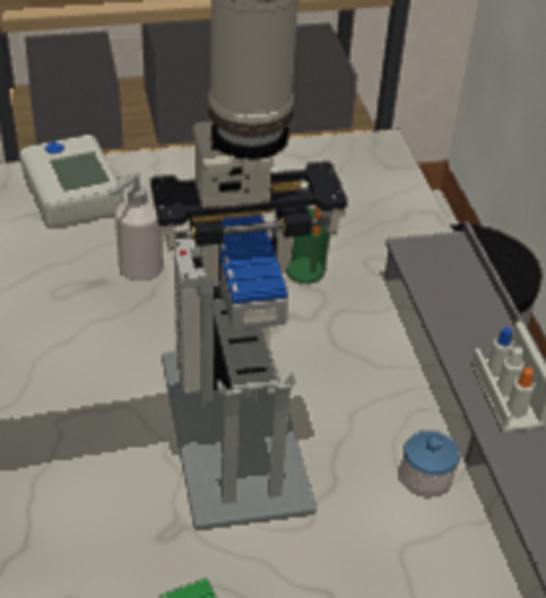

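The cassette is held above the bay, with its near end at crop (255,320). Measured weight is about 4.2 N. The side view hints it sits several mm towards −y in the jaws. I'll check with the top view, which has almost no parallax here.

```bash
python3 - <<'E'
from h import *
im=viewer.get_image("top"); cv2.imwrite("pics/top3.png",im[:,:,::-1])
print(manip.current_tool_pos().round(4), manip.current_tcp_rot().round(4))
for c in blobs(im,'blue',smin=90,vmin=40,amin=60):
    P=np.array([plane('top',p,.339) for p in c[:,0].astype(float)]); print(c[:,0].mean(0),cv2.contourArea(c),P.min(0),P.max(0))
s=cv2.imread("pics/side3.png")[:,:,::-1].copy()
for c in blobs(s,'blue',amin=200):
    P=np.array([plane('side',p,.339) for p in c[:,0].astype(float)]); print('side',P.min(0),P.max(0),lidpose('side',c,.339))
cv2.imwrite("pics/c6.png",cv2.resize(im[150:270,200:330,::-1],None,fx=4.5,fy=4.5,interpolation=cv2.INTER_CUBIC))
# side-view reference features: platform near edge & guide tops come from pics/side0
E
```

```text
[0.5245 0.04   0.3   ] [ 1.  0.  0. -0.]
[291.94230769 200.65384615] 146.0 [ 0.49411024 -0.03581619] [ 0.54903665 -0.00767592]
[295.23529412 155.21568627] 182.5 [ 0.63769453 -0.05572746] [ 0.68787043 -0.00433823]
side [ 0.49351987 -0.05256289] [0.55051976 0.08223032] (array([0.52201788, 0.01502867]), np.float32(88.25378), (135.29563903808594, 56.59339904785156))
```

View pics/c6.png

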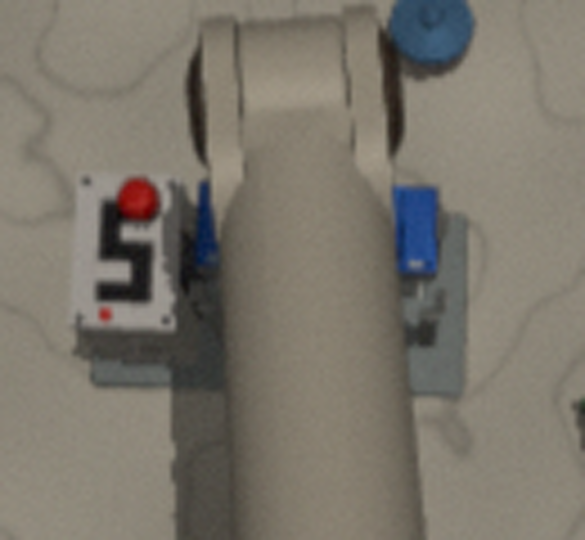

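```bash
python3 - <<'E'
from h import *
print('top: lid',plane('top',(270.55,201),.339),'platform',plane('top',(271.8,207.8),.2))
S=lambda x,y:(235+(x-550)/2.67,130+y/2.67)
print('side platform near edge->centre',plane('side',S(694,211),.2)+[0,.075],'lid near->centre',-.0526+.078)
manip.servo_line([.5245,.040,.235],vel=.12); manip.sleep(.2); print(manip.current_tool_pos().round(4))
I={}
for n in('top','side'):
    im=viewer.get_image(n); cv2.imwrite(f"pics/{n}4.png",im[:,:,::-1]); I[n]=im
    for c in blobs(im,'blue',smin=90,vmin=40,amin=20):
        P=np.array([plane(n,p,.274) for p in c[:,0].astype(float)]); print(n,c[:,0].mean(0).round(),cv2.contourArea(c),P.min(0).round(4),P.max(0).round(4))
a=cv2.resize(I['top'][170:240,205:315],None,fx=4.5,fy=4.5,interpolation=cv2.INTER_CUBIC)
b=cv2.resize(I['side'][140:224,255:320],None,fx=3.75*1.0,fy=3.75,interpolation=cv2.INTER_CUBIC)
cv2.imwrite("pics/c7.png",np.hstack([a,b])[:,:,::-1]); print(a.shape,b.shape,manip.current_clock())
E
```

```text
top: lid [0.5195897  0.04029921] platform [0.52382199 0.04065415]
side platform near edge->centre [0.52661235 0.03506222] lid near->centre 0.0254
[0.5252 0.0401 0.236 ]
top [ 84. 261.] 43.5 [0.3179 0.5904] [0.3394 0.615 ]
top [432. 212.] 25.5 [ 0.4651 -0.4598] [ 0.5592 -0.4538]
top [292. 204.] 142.0 [ 0.4959 -0.037 ] [ 0.5502 -0.0079]
top [247. 204.] 39.5 [0.4952 0.1085] [0.5489 0.1217]
top [296. 155.] 149.0 [ 0.6557 -0.0577] [ 0.7084 -0.0041]
top [363. 126.] 37.0 [ 0.7708 -0.2756] [ 0.8103 -0.2213]
side [426. 284.] 170.0 [ 0.7394 -0.4073] [ 0.7965 -0.3518]
side [285. 178.] 552.5 [ 0.4938 -0.0511] [0.5519 0.0783]
(315, 495, 3) (315, 244, 3) 19.4167
```

View pics/c7.png

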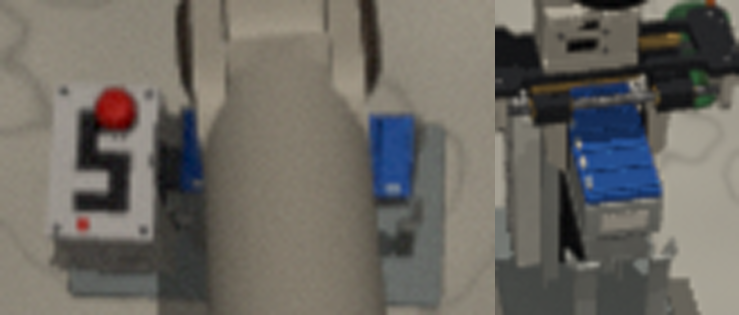

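The blue lid in the top view spans y −0.037 to 0.122 (centre 0.042, platform 0.041). The side view depends strongly on the height, so I trust top. I'll shift by 1 mm and ease down with force watching.

```bash
cat >> h.py <<'E'
def lower(x,y,z0,z1,step=.01,vel=.03,flim=7,fzmin=None):
    """go down in steps, watching force; stop on side force or when Fz (up) exceeds fzmin"""
    z=z0
    while z>z1+1e-6:
        z=max(z-step,z1); manip.servo_line([x,y,z],vel=vel)
        f=force(6)[0]; print(round(z,4),f.round(1),manip.current_tool_pos().round(4)[:2],round(manip.current_finger_gap(),4))
        if np.hypot(f[0],f[1])>flim: print('SIDE FORCE'); return False
        if fzmin is not None and f[2]>fzmin: print('carried'); break
    return z
E
python3 - <<'E'
from h import *
print(lower(.5255,.039,.235,.177,step=.0097), manip.current_clock())
E
```

```text
0.2253 [ 0.2  0.1 -3.9] [0.5255 0.039 ] 0.0578
0.2156 [-0.  -0.1 -4. ] [0.5256 0.039 ] 0.0575
0.2059 [-0.2  0.2 -3.7] [0.5254 0.039 ] 0.0583
0.1962 [ 0.1  0.  -2.2] [0.5255 0.039 ] 0.0576
0.1865 [ 0.4 -0.1 -1.5] [0.5256 0.039 ] 0.0579
0.177 [ 0.3  0.1 -0.7] [0.5256 0.039 ] 0.0577
0.177 22.8583
```

No side force; it is in the guides and the spring is taking over as expected (0.8 N per 10 mm).

```bash
python3 - <<'E'
from h import *
manip.servo_line([.5255,.039,.167],vel=.03); f=force(40)[0]; print(f)
z=.167+(f[2]-0.05)/80; print('target',z)
if abs(z-.167)<.008:
    manip.servo_line([.5255,.039,z],vel=.02); f=force(40)[0]; print(f,manip.current_tool_pos())
    if abs(f[2])<.25 and np.hypot(*f[:2])<3:
        effector.open_jaws(); manip.sleep(.3); manip.servo_line([.5255,.039,.30],vel=.15)
        for n in('top','side'):
            im=viewer.get_image(n); cv2.imwrite(f"pics/{n}5.png",im[:,:,::-1])
            zl=z-GZ+.048
            for c in blobs(im,'blue',smin=90,vmin=40,amin=100):
                print(n,c[:,0].mean(0).round(),lidpose(n,c,zl))
print(manip.current_clock())
E
```

```text
[ 0.76421889  0.11848127 -0.07885158]
target 0.16538935527960533
[ 1.35062709  0.24185132 -0.13060025] [0.52560925 0.03902321 0.16545908]
top [292. 208.] (array([ 0.52274133, -0.02511454]), np.float32(1.6139942), (56.01029968261719, 26.034013748168945))
top [295. 155.] (array([ 0.7022243 , -0.03048029]), np.float32(126.135666), (47.804141998291016, 57.651123046875))
side [426. 284.] (array([ 0.80153979, -0.34526834]), np.float32(137.72403), (45.861324310302734, 60.66444778442383))
side [283. 192.] (array([0.52305804, 0.03031479]), np.float32(89.97057), (164.9682159423828, 56.801170349121094))
27.1167
```

```bash
python3 - <<'E'
from h import *
manip.servo_line([.4397,-.2476,.25],ori=yaw(14),vel=.3)
I={}
for n in('top','side'):
    im=viewer.get_image(n); cv2.imwrite(f"pics/{n}6.png",im[:,:,::-1]); I[n]=im
    for c in blobs(im,'blue',smin=90,vmin=40,amin=300): print(n,c[:,0].mean(0).round(),lidpose(n,c,.204))
    for c in blobs(im,'green',amin=300): print(n,c[:,0].mean(0).round(),lidpose(n,c,.048))
a=cv2.resize(I['top'][170:310,205:385],None,fx=2.2,fy=2.2,interpolation=cv2.INTER_CUBIC)
b=cv2.resize(I['side'][130:270,220:380],None,fx=2.2,fy=2.2,interpolation=cv2.INTER_CUBIC)
cv2.imwrite("pics/c8.png",np.hstack([a,b])[:,:,::-1]); print(manip.current_clock())
E
```

```text
top [271. 208.] (array([0.52412567, 0.04185131]), np.float32(90.00785), (59.41622543334961, 159.56640625))
side [212. 325.] (array([ 0.27693811, -0.27656976]), np.float32(127.6703), (54.17244338989258, 155.25250244140625))
side [271. 309.] (array([ 0.43966373, -0.25477994]), np.float32(103.9045), (54.98134994506836, 156.60585021972656))
28.375
```

View pics/c8.png

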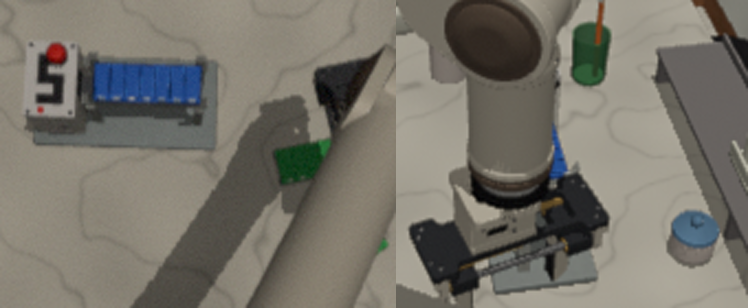

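The blue cassette lies flat between the guides: top reads (0.5241, 0.0419), 90.0°, against platform (0.524, 0.041). The lever is still in the green slot. Next is the green cassette.

```bash
python3 - <<'E'
from h import *
print(pick(.4397,-.2476,14))
manip.servo_line([.4397,-.2476,.32],vel=.25)
manip.servo_line([.5245,.039,.30],ori=yaw(0),vel=.25)
manip.servo_line([.5245,.039,.240],vel=.1); manip.sleep(.3)
print(manip.current_tool_pos().round(4),force()[0].round(2),manip.current_clock())
im=viewer.get_image('top'); cv2.imwrite("pics/top7.png",im[:,:,::-1])
zl=.240-GZ+.048
for c in blobs(im,'green',smin=90,vmin=40,amin=15):
    P=np.array([plane('top',p,zl) for p in c[:,0].astype(float)]); print(c[:,0].mean(0).round(),cv2.contourArea(c),P.min(0).round(4),P.max(0).round(4))
s=viewer.get_image('side'); cv2.imwrite("pics/side7.png",s[:,:,::-1])
for c in blobs(s,'green',smin=90,vmin=40,amin=100):
    P=np.array([plane('side',p,zl) for p in c[:,0].astype(float)]); print('side',c[:,0].mean(0).round(),P.min(0).round(4),P.max(0).round(4))
a=cv2.resize(im[170:240,205:315],None,fx=4.5,fy=4.5,interpolation=cv2.INTER_CUBIC)
b=cv2.resize(s[140:224,255:320],None,fx=3.75,fy=3.75,interpolation=cv2.INTER_CUBIC)
cv2.imwrite("pics/c9.png",np.hstack([a,b])[:,:,::-1])
E
```

```text
gap 0.0579104807521366
empty [ 0.17 -0.14 -0.18] [0.45 0.41 0.5 ] held [-0.01 -0.06 -2.95] W 2.77
(np.float64(-0.18062435695956594), np.float64(-2.947654721372233))
[0.5248 0.0391 0.2406] [-0.07 -0.09 -3.08] 36.7
[358. 287.] 655.0 [ 0.216 -0.295] [ 0.3309 -0.1631]
[292. 204.] 132.0 [ 0.4951 -0.037 ] [ 0.5491 -0.011 ]
[247. 204.] 31.0 [0.4944 0.1081] [0.5479 0.119 ]
[558. 165.] 15.5 [ 0.6594 -0.8587] [ 0.6821 -0.8459]
[179. 166.] 270.0 [0.602  0.3033] [0.6666 0.3653]
[555. 147.] 95.0 [ 0.7112 -0.8635] [ 0.7542 -0.8329]
[549. 116.] 570.0 [ 0.7426 -0.8752] [ 0.9293 -0.7806]
side [212. 325.] [ 0.239  -0.4653] [ 0.3436 -0.3475]
side [286. 177.] [ 0.4935 -0.0537] [0.5504 0.0771]
```

View pics/c9.png

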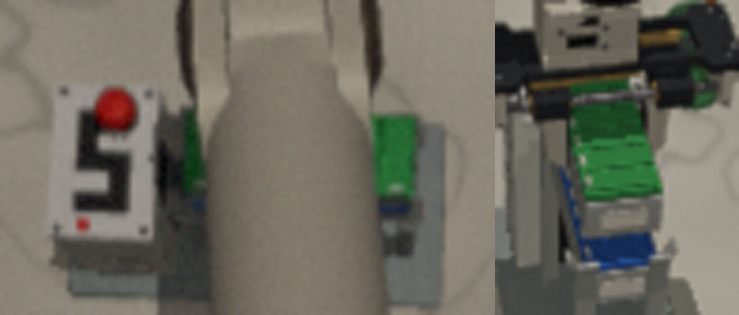

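The green cassette (W ≈ 2.9 N) is aligned above the blue one. Top y centre is 0.041, matching. The side view shows it squarely above the blue lid. Lowering it the same way.

```bash
python3 - <<'E'
from h import *
X,Y=.525,.0395
z=lower(X,Y,.240,.184,step=.008)
if z:
    f=force(30)[0]; print(f)
    for _ in range(3):
        dz=np.clip((f[2]+.05)/80,-.012,.006)
        if f[2]>-.15: break
        z+=dz; manip.servo_line([X,Y,z],vel=.02); f=force(40)[0]; print(z,f)
print(manip.current_clock())
E
```

```text
0.232 [-0.2 -0.2 -3.1] [0.5251 0.0395] 0.0578
0.224 [ 0.1  0.3 -2.9] [0.525  0.0395] 0.0576
0.216 [ 0.   0.5 -3.1] [0.525  0.0395] 0.0584
0.208 [-0.3 -0.1 -2.2] [0.5249 0.0395] 0.0577
0.2 [-0.7 -0.2 -1.5] [0.5249 0.0395] 0.0577
0.192 [ 0.1 -0.1 -1.3] [0.525  0.0395] 0.0579
0.184 [ 0.5 -0.1 -0.7] [0.5251 0.0395] 0.0575
[ 0.12958521 -0.1881507  -0.55314259]
0.17771071761161977 [ 0.67430311 -0.02354115 -0.13895285]
42.05
```

Carried (residual −0.14 N, no side force). Let go, retreat and check.

```bash
python3 - <<'E'
from h import *
effector.open_jaws(); manip.sleep(.3); manip.servo_line([.525,.0395,.32],vel=.15)
manip.servo_line([.44,-.20,.32],vel=.3); manip.sleep(.3)
I={}
for n in('top','side'):
    im=viewer.get_image(n); cv2.imwrite(f"pics/{n}8.png",im[:,:,::-1]); I[n]=im
    for c in blobs(im,'green',smin=90,vmin=40,amin=300): print(n,c[:,0].mean(0).round(),lidpose(n,c,.217))
    for c in blobs(im,'red'):
        u,r=cv2.minEnclosingCircle(c)
        if r<9: print(n,'knob',plane(n,u,.25))
a=cv2.resize(I['top'][140:280,150:330],None,fx=2.2,fy=2.2,interpolation=cv2.INTER_CUBIC)
b=cv2.resize(I['side'][130:270,220:380],None,fx=2.2,fy=2.2,interpolation=cv2.INTER_CUBIC)
cv2.imwrite("pics/c10.png",np.hstack([a,b])[:,:,::-1]); print(manip.current_clock())
E
```

```text
top [272. 207.] (array([0.52288483, 0.04121801]), np.float32(90.001724), (58.076725006103516, 158.8397674560547))
top [548. 116.] (array([ 0.86093884, -0.87083752]), np.float32(145.98401), (66.81566619873047, 201.3402557373047))
top knob [0.55543237 0.17257355]
side [212. 325.] (array([ 0.28727682, -0.37082422]), np.float32(127.44897), (45.94532775878906, 130.00302124023438))
side [308. 154.] (array([0.62852246, 0.17635258]), np.float32(70.70215), (138.82701110839844, 49.01736068725586))
45.5917
```

View pics/c10.png

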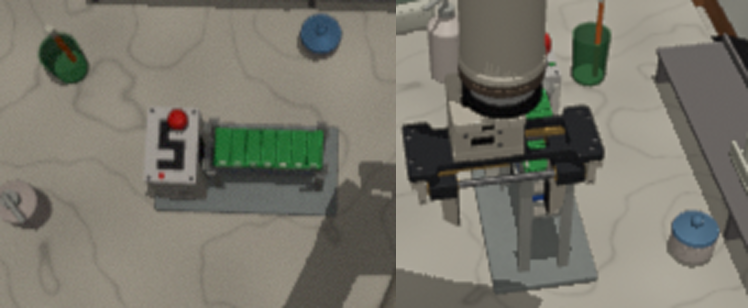

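The green cassette sits square between the guides (top (272,207), 90.0°, centre within about 1 mm). The blue one is visible under it, the lever is in the green slot and the bystanders stand. Handing in.

```bash
python3 - <<'E'
from bench import manip
print(manip.current_force()); manip.hand_in(); print(manip.current_clock())
E
```

```text
[-0.07381437 -0.25071877 -0.26274746]
the job is handed in; nothing more can be done
the job is handed in; nothing more can be done
```

I moved the lever through the zigzag into the green dot's slot and loaded both cassettes on the lift. Blue (about 4.2 N) is at the bottom and the farther green one (about 2.9 N) is on top. I eased each down until the spring carried it, with about 0.13 N left on the gripper when I let go. I handed in at about 46 s of the 72 s; no verdict was reported.

- **Stack position:** in the last top view the green cassette was at (0.523, 0.041), 90.0°, about 1 mm from the platform centre. The blue one was checked before the green went on: also about 1 mm off and 90.0°.
- **Platform sink:** about 80 mm, worked out from the gripper height at release, not measured afterwards.
- **Lever and bystanders:** the knob was still at the green slot. The pot, beaker and soap pump looked untouched in the last picture. The magnifier was outside the last crop; I never went near it.
- **Checks that disagreed:** the side camera read 6 to 11 mm lower in y than the top one. I used the mean of both for the blue pick. For placing I relied on the top view and the force readings. The last side view was partly blocked by the gripper, so it confirms little. Side force stayed under 1.5 N; the highest was 1.35 N in x with the blue cassette.

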